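# Scrub out the lidded thermal mug with the bottle brush

## Task

Scrub out the green thermal mug: flip its lid right back, take the bottle brush from the cream cup, and work it up and down inside the mug for three full strokes, each from the very bottom up until about half of the bristle head stands above the rim. Then stand the brush back upright in the cream cup and leave the lid open so the mug can dry. Let the mug and the cup stay standing where they are and do not disturb the bottles, jars and can around them.

Things in the scene. Friction and masses are not known exactly. Their poses are not given: they have to be found in the camera images.
- mug: Loose green insulated mug with steel trim, about 0.8 kg, upright; origin at the centre of its underside, z up. 74 mm across, rim 118 mm above the underside; straight round bore 58 mm in diameter (clear), inner floor 6 mm above the underside. A black loop handle sticks out to 72 mm from the axis along the mug's +x; the lid is hinged above it. No spout.
- mug_lid (a joint): Hinge of the mug's flat black lid (75 mm disc), rad: 0 shut, grows as the thumb bar rises and swings back over the handle, stop at 2.0 (leaning back past upright). Stays where it is left (0.02 N m friction); starts 0 to 0.45 ajar. Axis: the mug's +y through mug x = +40 mm, z = 120.5 mm.
- thumb_bar (a point): Centre of the orange thumb bar at the front tip of the lid: rounded ends, 24 mm long along the mug's y, 10 mm thick, on a 16 mm wide tongue; 100 mm from the hinge axis (mug x = -60, z = 122.5 mm when shut), 18 mm clear of the mug's wall. Pinch its ends from above to raise it; when half up, a light push on its front along the arc swings it back (a pinch kept to the end may tip the mug).
- brush: Loose bottle brush, 200 mm long, 70 g, standing in the cream cup, handle up; origin at the centre of its flat foot (32 mm across), z towards the handle. Dense white bristle head with blue rows, firm to 51 mm in diameter (soft tips to 55 mm), from the foot to 64 mm, tapering in the lowest 22 mm; steel wire neck to 104 mm; round blue handle 20 mm in diameter from 112 to 190 mm, end at 200 mm.
- cup: Loose cream ceramic cup without a handle, 69 mm across and 67 mm high, 0.19 kg, upright; origin at the centre of its underside. Inner floor 5 mm above the underside; bore 53 mm at the floor, widening to 60 mm at the rim, so the brush stands upright in it with little to spare.
- soy_bottle: Bystander: sauce bottle with dark red cap, 60 mm in diameter, 201 mm tall, loose; origin at the centre of its underside.
- bean_jar: Bystander: glass jar of beans with yellow lid, 68 mm in diameter, 150 mm tall, loose; origin at the centre of its underside.
- red_can: Bystander: slim red drink can, 54 mm in diameter, 134 mm tall, loose; origin at the centre of its underside.
- spice_jar: Bystander: spice jar with black cap and green label, 45 mm in diameter, 105 mm tall, loose; origin at the centre of its underside. (A second spice jar and a flat tin at the back are fixed; all other things on the surface lie flat and are under 45 mm high.)
Mind the look-alikes: they are no part of the job. Leave any orange look-alike of the cup alone.

How it is judged:
By the outcome, as a careful person would: the job done as asked, in the order asked, and still so for the second after the job is handed in, with the robot touching nothing.
It also fails if it takes over 72 s, if anything falls off the work surface, if the arm or the gripper's body presses on something with over 40 N, if the wrist force passes 120 N, or if a joint passes its speed limit or range.

## Robot

A 6-joint arm with a two-finger parallel gripper is mounted at the origin on a cart in front of the work surface, level with it; the furniture and walls round the work are solid. World frame = base frame: x ahead of the robot, y to its left, z up, the work surface at z = 0. Lengths are in m, angles in rad, forces in N, time in s.
With the tool pointing down it reaches from about 0.25 to 0.725 m from the base axis. Payload 4 kg.
Tool frame: the origin (TCP) lies on the centre line of the jaws, within the pads' length; the fingertips stand ahead of it and the grasp point (between the pads) lies 3 mm ahead of it (bot.tcp_to_tips is the z of the fingertips in the tool frame, in m); z points along the fingers, y is the line along which they close (so a half turn about z gives the same grasp; the last joint's range is limited). The gripper opens to 85 mm and grips with 20 to 120 N. Pads are 22 mm wide; open, the fingers measure 114 mm over their backs; the gripper's body (76 mm by 85 mm) begins 54 mm behind the grasp point. The pads swing forward as they close: fully open they stand 13 mm farther back than shut.
Start: joints at [1.261, 0.241, 0.005, 1.335, 0, 1.571], TCP at [0.152, 0.476, 0.214] pointing down, gripper open.
Joint ranges: [-2.72, 2.72], [-1.05, 1.87], [-1.09, 1.28], [-1.99, 2.15], [-1.42, 1.44], [-3.14, 3.14]. Speed limits (rad/s): [2.79, 2.79, 3.14, 3.14, 3.14, 3.14].

## Interface

Orientations are given as a unit quaternion [x, y, z, w].
In Python, from workcell import telemetry, camera, camera_params, ticket, boxes_of, cut_out, spot_point, bot gives the robot as it stands.
- The arm moves only by the shell command python3 -m creep 'ROWS'. ROWS is text: rows parted by semicolons, each of 5 numbers parted by spaces: the opening, from 0 (shut) to 1 (fully open), then the shift along the tool's x, y, z in units of 150 mm (1.0 is 150 mm), then the turn about the tool's z in units of 180 degrees (1.0 is 180 degrees). In form: claw x y z turn; .... A call has 1 to 12 rows; each row is the pose to reach, as a shift and turn from the pose commanded when the call began, along the tool's axes at that moment, turning the shorter way round; what a row does not reach only later rows make up. A row lasts 1/8 s, in which the tool goes at most 62.5 mm and 10.7 degrees, less where a joint would pass 70% of its speed; a pose out of reach is approached as far as the arm can. A call with a number of a shift or a turn outside -1 to 1 is refused whole. A call with a gripper value outside its range is refused whole. The fingers move at their own pace and stop on an object; the grip force is fixed at half the most. Time passes only in rows, so rows that repeat a pose let the fingers close. It gives the time, the measured TCP pose, the force, the opening and the grip force at its end, in the units of the state.
- telemetry.get_obs(): the state, without advancing time (a new reading comes with each control period).
- camera(name): name is "scene" or "top" or "wrist"; returns the picture (480x640x3 uint8, red, green, blue); there is no depth.
- camera_params(name): a dict with "camera_matrix" (3x3 intrinsics, pixels), "eye" and "attitude" of the camera in the world. Camera axes: x right, y down, z forward; pixel columns grow to the right and rows downward; lengths in m; the calibration is good to about 2 mm. A picture is of the moment at which its call begins: read the wrist's pose just before it. camera_params takes no time and is no camera call; for the wrist camera it gives the pose at the moment of the call.
- ticket.job_done(): hands the job in; it is judged then, once.
Trained networks look in the newest picture that a camera, given by its name, has taken for a name from the list of things; names that differ only in an ending like _2 or _b are one class to them, and where a whole thing is asked for, a point or a joint stands for the part that bears it (a point fixed in the world has none). Each returns a list of dicts, best first, with "conf" (0 to 1); they miss things now and then, are a little off and sometimes report something else, mostly with a low value. They report only what shows in the picture. A call takes as long as a camera call. They do not tell look-alikes from the thing itself.
- boxes_of(thing, camera): "at" ([x, y, z] in m, in world coordinates, good to about 4 mm: the middle of the surface that is visible of it).
- cut_out(thing, camera): "pixels" (480x640 bool, what is visible of it).
- spot_point(thing, camera): "at" ([x, y, z] in m, in world coordinates, good to about 4 mm: a listed point, or the origin of a listed thing).
The state is a dict: "clock": time; "joint_pos": joint angles; "joint_vel": joint speeds; "tau": joint torques, N m; "eef_pos": TCP position; "tool_rot": TCP orientation; "ft_force": force on the tool from outside, world axes, zero at the start; "ft_torque": the same for the moment, N m; "grip_width": finger opening in m; "grasp_force": force on a finger pad.
Only numpy, scipy, OpenCV 4.12 (cv2) and the standard library are available. Lean on these libraries where they do the work, as an engineer would, in place of code of your own. Each camera call takes 0.05 s, during which the arm holds its last target. There are 200 camera calls.

## Working session

There is one attempt and no reset: what is moved stays moved. The work goes in short steps, Python scripts to look and compute and a shell command to move; the robot and the scene stay as the last step left them, time stands still between calls to the robot, and variables do not carry over. Pictures are saved under pics/ and viewed, at most 10 in all, crops included, and the job is handed in when it is done.

```bash
ls; mkdir -p pics
python3 - <<'E'
from workcell import telemetry, camera, camera_params, spot_point, boxes_of, bot
import cv2, numpy as np
o=telemetry.get_obs(); print({k:np.round(v,3).tolist() for k,v in o.items()}, bot.tcp_to_tips)
for c in ("scene","top"):
    im=camera(c); cv2.imwrite(f"pics/{c}0.png",im[:,:,::-1])
    p=camera_params(c); print(c,np.round(p["eye"],3),np.round(p["attitude"],3).tolist(),np.round(p["camera_matrix"],1).tolist())
    for t in ("mug","thumb_bar","brush","cup","soy_bottle","bean_jar","red_can","spice_jar"):
        print(t,[(round(d["conf"],2),np.round(d["at"],3).tolist()) for d in spot_point(t,c)])
print(telemetry.get_obs()["clock"])
E
```

```text
pics
{'clock': 0.0, 'joint_pos': [1.261, 0.241, 0.004, 1.335, -0.0, 1.571], 'joint_vel': [0.001, -0.001, 0.002, -0.0, -0.001, 0.001], 'tau': [0.001, -37.232, 25.241, 0.017, 0.0, 0.0], 'eef_pos': [0.152, 0.476, 0.213], 'tool_rot': [0.154, 0.988, -0.001, -0.0], 'ft_force': [0.375, 0.145, -0.03], 'ft_torque': [-0.0, 0.008, 0.039], 'grasp_force': 0.0, 'grip_width': 0.085} 0.022
scene [ 0.019 -0.464  0.741] [0.831, -0.395, 0.173, -0.353] [[550.7, 0.0, 311.9], [0.0, 550.7, 233.2], [0.0, 0.0, 1.0]]
mug [(0.96, [0.532, -0.201, -0.005])]
thumb_bar [(0.94, [0.474, -0.194, 0.127])]
brush [(0.9, [0.509, 0.17, 0.003])]
cup [(0.98, [0.512, 0.17, 0.002]), (0.77, [0.451, 0.054, -0.004])]
soy_bottle [(0.77, [0.535, -0.018, -0.002])]
bean_jar [(0.7, [0.655, -0.263, 0.004])]
red_can [(0.58, [0.674, 0.223, -0.001])]
spice_jar [(0.61, [0.413, -0.039, 0.003]), (0.54, [0.534, -0.021, -0.0])]
top [ 0.434 -0.013  1.073] [0.712, -0.7, 0.041, -0.037] [[586.6, 0.0, 318.5], [0.0, 586.6, 237.5], [0.0, 0.0, 1.0]]
mug [(0.69, [0.533, -0.193, -0.001])]
thumb_bar [(0.8, [0.472, -0.197, 0.126])]
brush [(0.7, [0.512, 0.168, 0.004]), (0.69, [0.675, 0.222, 0.002]), (0.58, [0.512, 0.171, 0.002])]
cup [(0.95, [0.45, 0.06, -0.002]), (0.84, [0.512, 0.17, 0.002])]
soy_bottle [(0.9, [0.539, -0.019, -0.004])]
bean_jar [(0.73, [0.654, -0.264, 0.004])]
red_can [(0.72, [0.675, 0.223, 0.002]), (0.47, [0.513, 0.174, 0.001])]
spice_jar [(0.62, [0.411, -0.037, 0.001])]
0.9
```

View pics/scene0.png

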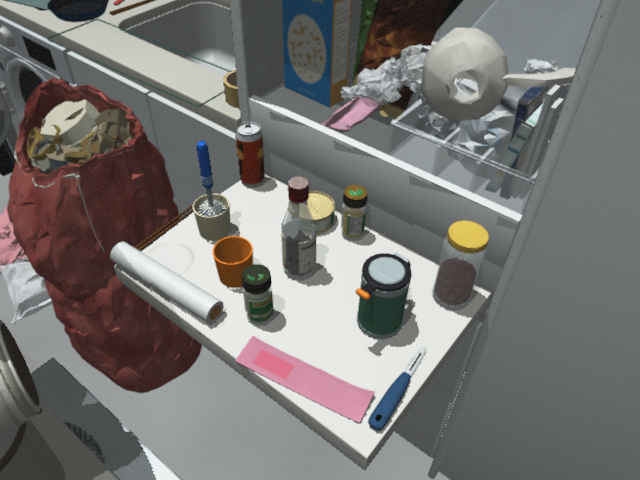

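View pics/top0.png

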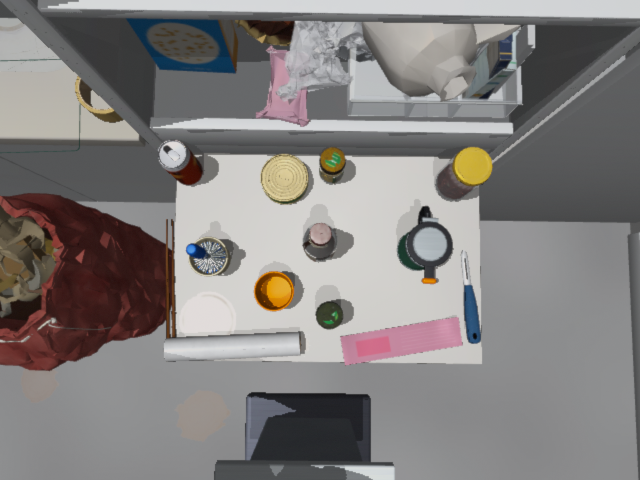

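Upright mug at top px (430,244) with its bar at (430,281), so yaw is about 0. The brush stands upright in the cream cup (210,257), and the orange cup at (275,291) is the look-alike. Next I move above the mug and measure more closely.

```bash
cat > h.py <<'E'
import sys, numpy as np
from scipy.spatial.transform import Rotation as R
from workcell import telemetry, camera, camera_params, spot_point
def st():
    o=telemetry.get_obs(); r=R.from_quat(o["tool_rot"]); y=r.as_matrix()[:,1]
    print("t",round(o["clock"],2),"tcp",np.round(o["eef_pos"],4),"yang",round(np.degrees(np.arctan2(y[1],y[0])),1),"F",np.round(o["ft_force"],1),"T",np.round(o["ft_torque"],2),"w",round(o["grip_width"],4),"g",round(float(o["grasp_force"]),1)); return o,r
def to(x,y,z,ang=None):
    o,r=st(); d=r.inv().apply(np.array([x,y,z])-o["eef_pos"])/0.15
    a=r.as_matrix()[:,1]; c=np.degrees(np.arctan2(a[1],a[0])); t=0 if ang is None else -((ang-c+90)%180-90)/180
    print("shift",np.round(d,3),"turn",round(t,3))
def spots(things,cams=("scene","top"),n=3):
    for t in things:
        for c in cams:
            P=[]
            for _ in range(n):
                camera(c); s=spot_point(t,c); P+= [np.r_[s[0]["at"],s[0]["conf"]]] if s else []
            if P: print(t,c,np.round(np.mean(P,0),4),"sd",np.round(np.std(P,0)[:3],4))
if __name__=="__main__":
    a=[float(v) for v in sys.argv[1:]]
    to(*a) if a else st()
E
python3 -m creep '1 0 0 -0.5 0;1 -0.78 -0.93 -0.5 0;1 -0.78 -0.93 -0.5 0;1 -0.78 -0.93 -0.5 0;1 -0.78 -0.93 -0.5 0'
python3 -m creep '1 -0.78 -0.93 0 0;1 -0.78 -0.93 0 0;1 -0.78 -0.93 0 0;1 -0.78 -0.93 0 0'
python3 -m creep '1 -0.78 -0.93 0 0;1 -0.78 -0.93 0 0;1 -0.78 -0.93 0 0;1 -0.78 -0.93 0 0'
python3 -m creep '1 -0.78 -0.93 0 -0.05;1 -0.78 -0.93 0 -0.098;1 -0.78 -0.93 0 -0.098;1 -0.78 -0.93 0 -0.098;1 -0.78 -0.93 0 -0.098'
python3 - <<'E'
from h import *
import cv2
spots(["mug","thumb_bar"],("scene","top","wrist"),2)
cv2.imwrite("pics/w1.png",camera("wrist")[:,:,::-1])
to(.473,-.196,.129,90)
E
```

```text
clock: 1.52
eef_pos: [0.2223, 0.305, 0.2898]
tool_rot: [0.157, 0.988, 0.001, 0.001]
ft_force: [-0.8, 0.8, 1.0]
grip_width: 0.0854
grasp_force: 0.0
clock: 2.02
eef_pos: [0.2916, 0.1366, 0.289]
tool_rot: [0.159, 0.987, 0.0, 0.0]
ft_force: [0.2, 0.9, -0.3]
grip_width: 0.0856
grasp_force: 0.0
clock: 2.52
eef_pos: [0.3606, -0.031, 0.2884]
tool_rot: [0.157, 0.988, 0.0, -0.0]
ft_force: [-0.4, 1.0, -0.6]
grip_width: 0.0854
grasp_force: 0.0
clock: 3.15
eef_pos: [0.4285, -0.1958, 0.2883]
tool_rot: [-0.0, 1.0, 0.001, -0.001]
ft_force: [-0.9, 0.1, -0.3]
grip_width: 0.0852
grasp_force: 0.0
mug scene [ 0.5329 -0.1999 -0.0026  0.695 ] sd [0.0015 0.0023 0.0011]
mug top [0.6036 0.0165 0.0018 0.8   ] sd [0.07   0.2088 0.0024]
mug wrist [ 0.5332 -0.1974 -0.0015  0.765 ] sd [0.0015 0.0005 0.0018]
thumb_bar scene [ 0.4745 -0.1978  0.125   0.875 ] sd [0.0004 0.0004 0.0003]
thumb_bar top [ 0.472  -0.1966  0.1235  0.72  ] sd [0.0023 0.0003 0.0009]
thumb_bar wrist [ 0.4742 -0.1973  0.1223  0.8   ] sd [0.0011 0.     0.0014]
t 4.4 tcp [ 0.428  -0.1979  0.2888] yang 89.9 F [-1.4  0.   0.7] T [-0.02 -0.   -0.03] w 0.0853 g 0.0
shift [-0.3    0.014  1.065] turn -0.001
```

View pics/w1.png

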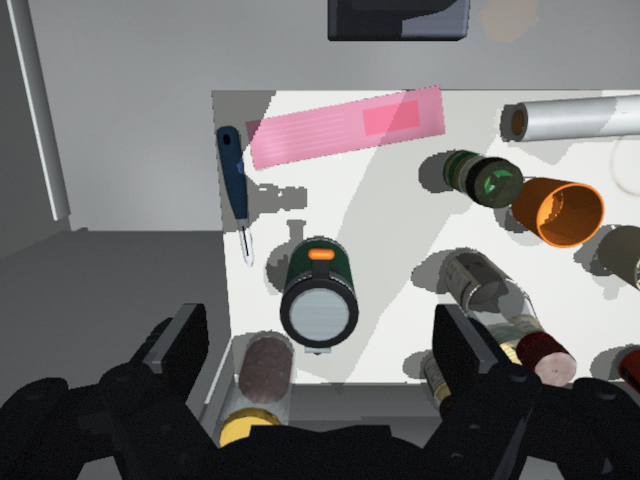

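Bar at wrist px (322,254), lid disc at (318,316): nearly shut, yaw about -2°. The jaws line up with the bar, so I descend and pinch.

```bash
python3 -m creep '0.6 -0.15 0.005 0.2 0;0.6 -0.305 0.005 0.5 0;0.6 -0.305 0.005 0.8 0;0.6 -0.305 0.005 0.8 0;0.6 -0.305 0.005 0.8 0' >/dev/null; python3 h.py .4737 -.1972 .133 90
python3 -m creep '0.6 0 0 0.12 0;0.6 0 0 0.24 0;0.6 0 0 0.24 0;0.2 0 0 0.24 0;0.2 0 0 0.24 0;0.2 0 0 0.24 0;0.2 0 0 0.24 0'; python3 h.py
```

```text
t 5.03 tcp [ 0.4746 -0.1977  0.1705] yang 89.9 F [-0.7 -1.   0.7] T [ 0.02 -0.01 -0.01] w 0.0513 g 0.0
shift [0.007 0.003 0.25 ] turn -0.001
clock: 5.9
eef_pos: [0.4739, -0.1973, 0.1331]
tool_rot: [0.001, 1.0, -0.0, 0.0]
ft_force: [0.6, 0.6, -0.2]
grip_width: 0.0173
grasp_force: 0.0
t 5.9 tcp [ 0.4739 -0.1973  0.1331] yang 89.9 F [ 0.6  0.6 -0.2] T [ 0.02 -0.07 -0.06] w 0.0173 g 0.0
```

Run:
```python
from h import *
import cv2
a=camera("wrist")[160:440,160:480,::-1]; b=camera("scene")[200:360,300:460,::-1]
cv2.imwrite("pics/p2.png",np.hstack([cv2.resize(a,(320,280)),cv2.resize(b,(280,280),interpolation=2)]))
spots(["thumb_bar"],n=1)
```

```text
thumb_bar scene [ 0.4773 -0.197   0.1266  0.62  ] sd [0. 0. 0.]
```

View pics/p2.png

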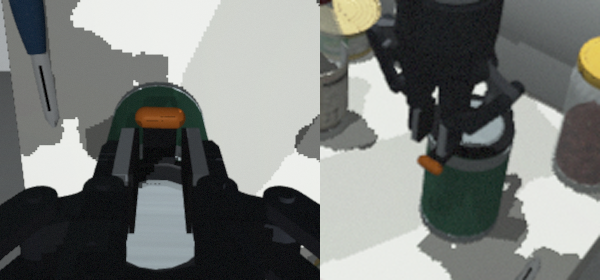

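```bash
cat >> h.py <<'E'
def proj(cam,P):
    p=camera_params(cam); c=R.from_quat(p["attitude"]).inv().apply(np.atleast_2d(P)-p["eye"]); q=c@np.array(p["camera_matrix"]).T
    return np.round(q[:,:2]/q[:,2:],1)
E
python3 - <<'E'
from h import *
o,r=st(); t=o["eef_pos"]; print("eye",camera_params("wrist")["eye"],camera_params("wrist")["attitude"])
for n,P in dict(tcp=t,tip=t-[0,0,.022],tipfrontL=t+[-.011,.012,-.022],bar=[.4737,-.1972,.1237],barback=[.4737,-.1972,.12]).items():
    for c in ("wrist","scene"): print(n,c,proj(c,P))
import cv2
for c in ("wrist","scene"):
    im=camera(c); h=cv2.cvtColor(im,cv2.COLOR_RGB2HSV); m=((h[...,0]<16)&(h[...,1]>190)&(h[...,2]>110)).astype(np.uint8)
    n,l,s,ce=cv2.connectedComponentsWithStats(m); print(c,[(s[i].tolist(),np.round(ce[i],1).tolist()) for i in range(1,n) if s[i,4]>25])
E
```

```text
t 6.2 tcp [ 0.4737 -0.1972  0.1327] yang 89.9 F [-1.1 -0.5  0.4] T [-0.03 -0.03 -0.02] w 0.017 g 0.0
eye [ 0.3966935  -0.19775092  0.29283596] [0.69971822 0.69805589 0.10739617 0.10760323]
tcp wrist [[321.4 289.8]]
tcp scene [[362.2 288. ]]
tip wrist [[321.3 270.8]]
tip scene [[361.2 297.7]]
tipfrontL wrist [[345.3 250.4]]
tipfrontL scene [[350.2 298.2]]
bar wrist [[321.4 281.4]]
bar scene [[361.8 292. ]]
barback wrist [[321.4 278.2]]
barback scene [[361.6 293.7]]
wrist [([297, 270, 46, 18, 577], [319.6, 278.4])]
scene [([214, 237, 38, 28, 413], [238.1, 250.8]), ([357, 289, 12, 9, 48], [362.2, 293.4])]
```

Run:
```python
from h import *
import cv2
a=camera("wrist")[220:400,220:420,::-1]; b=camera("scene")[240:320,320:410,::-1]
f=lambda i,s:cv2.resize(cv2.convertScaleAbs(i,alpha=1.8,beta=20),s,interpolation=2)
cv2.imwrite("pics/p3.png",np.hstack([f(a,(440,400)),f(b,(360,400))]))
```

```text
(no output)
```

View pics/p3.png

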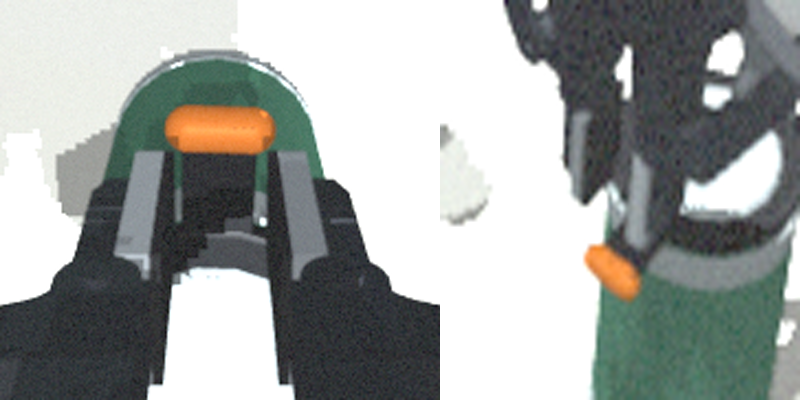

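Run:
```python
from h import *
import cv2
def PM(c):
    p=camera_params(c); Rm=R.from_quat(p["attitude"]).as_matrix().T; return np.array(p["camera_matrix"])@np.c_[Rm,-Rm@p["eye"]]
W,S=PM("wrist"),PM("scene")
for w,s in (((353,288.4),(355.5,280.6)),((287,288.4),(370,290.4)),((319.6,278.4),(362.2,293.4))):
    X=cv2.triangulatePoints(W,S,np.array(w,float),np.array(s,float)).ravel(); print(np.round(X[:3]/X[3],4))
```

```text
[ 0.4709 -0.1851  0.1419]
[ 0.4694 -0.2124  0.1422]
[ 0.4734 -0.1982  0.1216]
```

```bash
python3 -m creep '0.08 0 0 0 0;0.08 0 0 0 0;0.08 0 0 0 0'; python3 h.py
```

```text
clock: 6.78
eef_pos: [0.4738, -0.1973, 0.1328]
tool_rot: [0.001, 1.0, -0.0, 0.0]
ft_force: [0.7, 0.4, 0.4]
grip_width: 0.0068
grasp_force: 0.0
t 6.78 tcp [ 0.4738 -0.1973  0.1328] yang 89.9 F [0.7 0.4 0.4] T [ 0.03  0.02 -0.01] w 0.0068 g 0.0
```

```bash
python3 -c "
from workcell import bot; print({k:getattr(bot,k) for k in dir(bot) if k[0]!='_'})"; python3 -m creep '0.5 0 0 0 0;0.5 0 0 0 0;0.5 0 0 0 0;0.5 0 0 0.07 0;0.5 0 0 0.14 0;0.5 0 0 0.14 0'; python3 -m creep '0.2 0 0 0 0;0.2 0 0 0 0;0.2 0 0 0 0'; python3 h.py
```

```text
{'Unreachable': <class 'workcell.Unreachable'>, 'tcp_to_tips': 0.022}
clock: 7.52
eef_pos: [0.4726, -0.1967, 0.1102]
tool_rot: [0.001, 1.0, 0.001, -0.002]
ft_force: [0.1, -0.3, -0.4]
grip_width: 0.0425
grasp_force: 0.0
clock: 7.9
eef_pos: [0.474, -0.1974, 0.1121]
tool_rot: [0.001, 1.0, -0.0, 0.0]
ft_force: [0.8, -0.4, -0.4]
grip_width: 0.0172
grasp_force: 0.0
t 7.9 tcp [ 0.474  -0.1974  0.1121] yang 89.9 F [ 0.8 -0.4 -0.4] T [ 0.04  0.04 -0.05] w 0.0172 g 0.0
```

Run:
```python
from h import *
import cv2
a=camera("wrist")[220:400,220:420,::-1]; b=camera("scene")[240:320,320:410,::-1]
f=lambda i,s:cv2.resize(cv2.convertScaleAbs(i,alpha=1.8,beta=20),s,interpolation=2)
cv2.imwrite("pics/p4.png",np.hstack([f(a,(440,400)),f(b,(360,400))]))
spots(["thumb_bar"],("scene","wrist","top"),1)
```

```text
thumb_bar scene [ 0.4721 -0.1953  0.1272  0.71  ] sd [0. 0. 0.]
thumb_bar wrist [ 0.4737 -0.1969  0.1215  0.77  ] sd [0. 0. 0.]
```

View pics/p4.png

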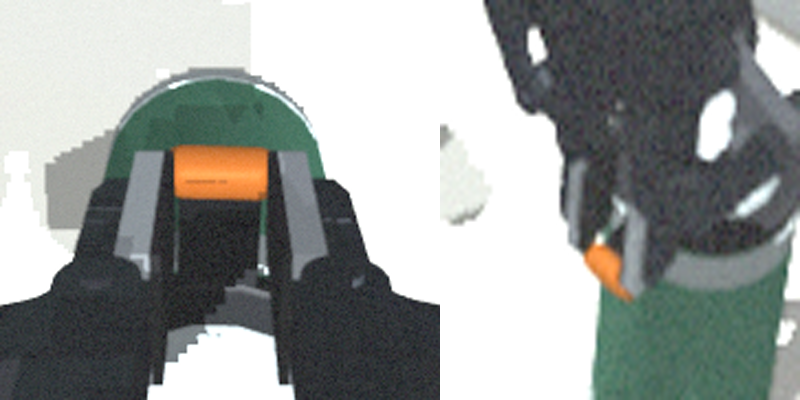

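The pads still overlap the bar's ends from above (bar px 175–268 in the crop), so the tips sit higher than the nominal value. I'll open, go lower and retry, watching the force.

```bash
python3 -m creep '0.5 0 0 0 0;0.5 0 0 0 0;0.5 0 0 0 0;0.5 0 0 0.06 0;0.5 0 0 0.1 0;0.5 0 0 0.1 0'; python3 -m creep '0.2 0 0 0 0;0.2 0 0 0 0;0.2 0 0 0 0'; python3 h.py
```

```text
clock: 9.05
eef_pos: [0.473, -0.1969, 0.0958]
tool_rot: [0.001, 1.0, 0.0, -0.001]
ft_force: [-0.4, 0.5, -0.0]
grip_width: 0.0426
grasp_force: 0.0
clock: 9.43
eef_pos: [0.4738, -0.1973, 0.0969]
tool_rot: [0.001, 1.0, -0.0, 0.0]
ft_force: [-0.5, -0.7, -0.9]
grip_width: 0.0189
grasp_force: 58.6
t 9.43 tcp [ 0.4738 -0.1973  0.0969] yang 89.9 F [-0.5 -0.7 -0.9] T [-0.01  0.07  0.  ] w 0.0189 g 58.6
```

```bash
python3 -m creep '0.5 0 0 0 0;0.5 0 0 0 0;0.5 0 0 0.05 0;0.5 0 0 0.05 0'; python3 -m creep '0.2 0 0 0 0;0.2 0 0 0 0;0.2 0 0 0 0'
python3 - <<'E'
from h import *
import cv2
st()
a=camera("wrist")[220:400,220:420,::-1]; b=camera("scene")[240:320,320:410,::-1]
f=lambda i,s:cv2.resize(cv2.convertScaleAbs(i,alpha=1.8,beta=20),s,interpolation=2)
cv2.imwrite("pics/p5.png",np.hstack([f(a,(440,400)),f(b,(360,400))]))
E
```

```text
clock: 9.93
eef_pos: [0.4731, -0.197, 0.0884]
tool_rot: [0.001, 1.0, 0.0, -0.001]
ft_force: [-0.5, -0.1, 0.2]
grip_width: 0.0429
grasp_force: 0.0
clock: 10.3
eef_pos: [0.4737, -0.1973, 0.0893]
tool_rot: [0.001, 1.0, -0.0, -0.0]
ft_force: [-0.1, -0.4, 0.4]
grip_width: 0.0195
grasp_force: 58.5
t 10.3 tcp [ 0.4737 -0.1973  0.0893] yang 89.9 F [-0.1 -0.4  0.4] T [-0.    0.12 -0.02] w 0.0195 g 58.5
```

View pics/p5.png

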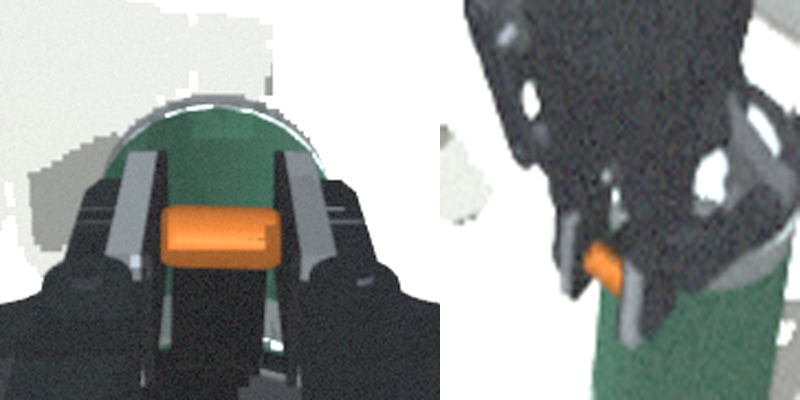

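The bar is now held mid-pad (crop px 160–280, 238). The tool is effectively about 35 mm shorter than nominal. I raise it along the arc.

```bash
python3 -m creep '0.2 -0.003 0 -0.06 0;0.2 -0.01 0 -0.116 0;0.2 -0.022 0 -0.17 0;0.2 -0.04 0 -0.228 0;0.2 -0.062 0 -0.282 0;0.2 -0.089 0 -0.333 0;0.2 -0.12 0 -0.382 0;0.2 -0.156 0 -0.429 0;0.2 -0.195 0 -0.471 0;0.2 -0.238 0 -0.511 0;0.2 -0.238 0 -0.511 0'
python3 - <<'E'
from h import *
st(); spots(["thumb_bar","mug"],("scene","top"),2)
E
```

```text
clock: 11.78
eef_pos: [0.5106, -0.198, 0.1666]
tool_rot: [0.001, 1.0, -0.001, 0.001]
ft_force: [1.0, -0.0, -2.5]
grip_width: 0.0186
grasp_force: 58.4
t 11.78 tcp [ 0.5106 -0.198   0.1666] yang 89.9 F [ 1.  -0.  -2.5] T [-0.26  0.1  -0.  ] w 0.0186 g 58.4
thumb_bar scene [ 0.5088 -0.1963  0.1943  0.915 ] sd [0.0014 0.0008 0.0018]
mug scene [ 5.374e-01 -2.076e-01 -6.000e-04  7.000e-01] sd [0.0003 0.0012 0.0008]
mug top [ 0.538  -0.1992  0.0016  0.675 ] sd [0.0001 0.0012 0.0002]
```

```bash
python3 -m creep '0.5 0 0 0 0;0.5 0 0 0 0;0.5 0 0 -0.25 0;0.5 0 0 -0.45 0;0.5 0.2 0 -0.45 0;0 0.35 0 -0.45 0;0 0.35 0 -0.45 0;0 0.35 0 -0.2 0;0 0.35 0 0 0;0 0.35 0 0 0'
python3 - <<'E'
from h import *
spots(["thumb_bar"],("scene","wrist"),2); to(.504,-.197,.179,90)
E
```

```text
clock: 13.82
eef_pos: [0.4559, -0.1964, 0.1638]
tool_rot: [0.001, 1.0, 0.001, -0.002]
ft_force: [-0.6, 0.8, -0.2]
grip_width: 0.0002
grasp_force: 0.0
thumb_bar scene [ 0.5107 -0.1945  0.1925  0.79  ] sd [0.0016 0.0018 0.002 ]
thumb_bar wrist [ 0.509  -0.195   0.1884  0.75  ] sd [0.0019 0.0003 0.0005]
t 14.22 tcp [ 0.4577 -0.1975  0.167 ] yang 89.9 F [ 0.4 -0.   0.6] T [0.03 0.01 0.03] w 0.0003 g 0.0
shift [-0.309  0.004 -0.08 ] turn -0.001
```

```bash
python3 -m creep '0 -0.1 0.01 0.02 0;0 -0.2 0.01 0.01 0;0 -0.28 0.01 -0.04 0;0 -0.38 0.01 -0.09 0;0 -0.48 0.01 -0.13 0;0 -0.58 0.01 -0.16 0;0 -0.68 0.01 -0.17 0;0 -0.68 0.01 -0.17 0'
python3 - <<'E'
from h import *
spots(["thumb_bar","mug"],("scene",),2); st()
E
```

```text
clock: 15.22
eef_pos: [0.5605, -0.1957, 0.1909]
tool_rot: [0.001, 1.0, -0.0, 0.0]
ft_force: [-0.4, -0.1, -0.3]
grip_width: -0.0
grasp_force: 0.0
thumb_bar scene [ 0.5745 -0.2152  0.2247  0.83  ] sd [0.0015 0.     0.0013]
mug scene [ 0.5361 -0.2074 -0.0036  0.67  ] sd [0.0007 0.0006 0.0013]
t 15.62 tcp [ 0.5587 -0.196   0.1916] yang 89.9 F [-0.1  1.4  0.1] T [ 0.02  0.03 -0.04] w -0.0004 g 0.0
```

```bash
python3 -m creep '0 -0.08 0 0 0;0 -0.16 0 0.01 0;0 -0.22 0 0.025 0;0 -0.26 0 0.035 0;0 -0.26 0 0.035 0'
python3 - <<'E'
from h import *
spots(["thumb_bar"],("scene","top"),2); st()
E
```

```text
clock: 16.25
eef_pos: [0.5982, -0.1959, 0.1855]
tool_rot: [0.001, 1.0, 0.0, -0.0]
ft_force: [0.6, 0.2, -0.8]
grip_width: 0.0001
grasp_force: 0.0
thumb_bar scene [ 0.584  -0.218   0.2236  0.8   ] sd [0.0008 0.002  0.0022]
thumb_bar top [ 0.5791 -0.224   0.2226  0.695 ] sd [0.0003 0.0007 0.0006]
t 16.65 tcp [ 0.5979 -0.196   0.1865] yang 89.9 F [ 0.9  0.1 -0.2] T [-0.01 -0.02  0.05] w -0.0 g 0.0
```

Run:
```python
from h import *
import cv2
a=camera("top")[170:330,340:500,::-1]; b=camera("scene")[180:360,310:490,::-1]
f=lambda i,s:cv2.resize(cv2.convertScaleAbs(i,alpha=1.6,beta=15),s,interpolation=2)
cv2.imwrite("pics/p6.png",np.hstack([f(a,(400,400)),f(b,(400,400))]))
```

```text
(no output)
```

View pics/p6.png

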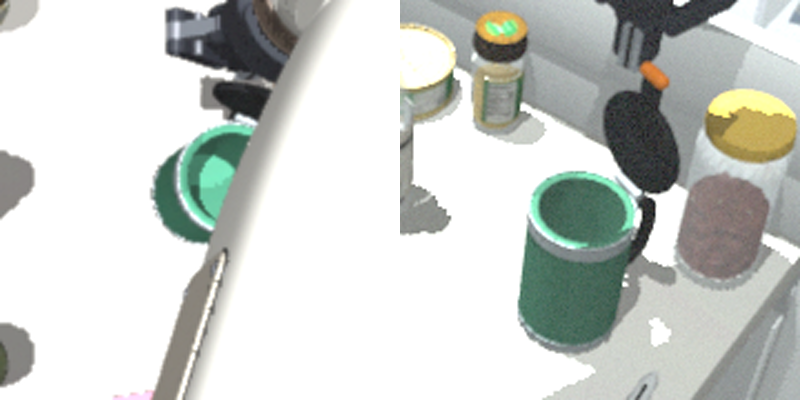

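Mug now yawed about -20° (lid open to about 95°, bar at scene-crop px (655,75)) and the fingers have slipped past on its left. I back off, re-measure and push along the lid's new direction.

```bash
python3 -m creep '0 0 0.03 -0.3 0;0 0 0.03 -0.45 0;0 0.3 0.03 -0.45 0;0 0.5 0.03 -0.45 0.05;0 0.5 0.03 -0.45 0.11;0 0.5 0.03 -0.45 0.11'
python3 - <<'E'
from h import *
spots(["thumb_bar","mug"],("scene","top","wrist"),3); to(.553,-.211,.187,70)
E
```

```text
clock: 17.5
eef_pos: [0.5228, -0.1915, 0.2542]
tool_rot: [0.172, 0.985, -0.0, 0.0]
ft_force: [-0.6, 1.1, 0.4]
grip_width: 0.0001
grasp_force: 0.0
thumb_bar scene [ 0.5816 -0.2181  0.222   0.8067] sd [0.0023 0.0009 0.0012]
thumb_bar wrist [ 5.381e-01 -2.110e-02  2.000e-04  3.500e-01] sd [0. 0. 0.]
mug scene [ 0.5364 -0.209  -0.004   0.6833] sd [0.0008 0.0004 0.0015]
mug top [ 5.358e-01 -2.003e-01  4.000e-04  7.767e-01] sd [0.0019 0.0014 0.0016]
mug wrist [ 5.392e-01 -2.050e-01 -7.000e-04  8.133e-01] sd [0.0007 0.0006 0.0017]
t 19.3 tcp [ 0.523  -0.1913  0.2537] yang 70.1 F [-1.3 -0.3  0.1] T [-0.04  0.03  0.02] w -0.0001 g 0.0
shift [-0.233 -0.055  0.445] turn 0.001
```

```bash
python3 -m creep '0 -0.1 -0.05 0.2 0;0 -0.23 -0.055 0.44 0;0 -0.23 -0.055 0.44 0;0 -0.3 -0.052 0.445 0;0 -0.36 -0.05 0.45 0;0 -0.42 -0.047 0.455 0;0 -0.48 -0.045 0.465 0;0 -0.53 -0.042 0.475 0;0 -0.53 -0.042 0.475 0'
python3 - <<'E'
from h import *
st(); spots(["thumb_bar"],("scene","top"),2)
E
```

```text
clock: 20.42
eef_pos: [0.596, -0.2244, 0.1819]
tool_rot: [0.173, 0.985, 0.0, -0.0]
ft_force: [-0.6, 0.3, 0.2]
grip_width: -0.0001
grasp_force: 0.0
t 20.43 tcp [ 0.596  -0.2244  0.1819] yang 70.1 F [-0.6  0.3  0.2] T [0.02 0.01 0.05] w -0.0001 g 0.0
thumb_bar scene [ 0.6157 -0.2312  0.2138  0.965 ] sd [0.0018 0.0001 0.0021]
thumb_bar top [ 0.5382 -0.2005 -0.0007  0.23  ] sd [0. 0. 0.]
```

```bash
python3 -m creep '0 0.15 0 0 0;0 0.3 0 -0.1 0;0 0.3 0 -0.4 0;0.3 0.3 0.2 -0.6 0;0.7 0.3 0.5 -0.6 0;0.7 0.5 0.9 -0.6 0;0.7 0.5 0.9 -0.6 0' | head -2;python3 -m creep '0.7 0.4 0.7 0 0;0.7 0.4 0.7 0 0;0.7 0.4 0.7 0 0;0.7 0.4 0.7 0 0'|head -2
python3 - <<'E'
from h import *
import cv2
def PM(c):
    p=camera_params(c); Rm=R.from_quat(p["attitude"]).as_matrix().T; return np.array(p["camera_matrix"])@np.c_[Rm,-Rm@p["eye"]]
ce={}
for c,box in (("scene",(120,260,170,250)),("top",(225,300,160,260))):
    im=camera(c); h=cv2.cvtColor(im,cv2.COLOR_RGB2HSV); m=np.zeros((480,640),bool); a,b,l,r=box
    m[a:b,l:r]=((h[...,0]>100)&(h[...,0]<130)&(h[...,1]>140))[a:b,l:r]
    m=cv2.morphologyEx(m.astype(np.uint8),cv2.MORPH_OPEN,np.ones((3,3))); n,lb,s,cc=cv2.connectedComponentsWithStats(m); i=1+np.argmax(s[1:,4]); print(c,s[i],cc[i]); ce[c]=cc[i]
X=cv2.triangulatePoints(PM("scene"),PM("top"),ce["scene"],ce["top"]).ravel(); print(np.round(X[:3]/X[3],4))
spots(["brush","cup","thumb_bar","mug"],("scene","top"),2); to(.512,.17,.264,70)
E
```

```text
clock: 21.7
eef_pos: [0.5707, -0.0681, 0.273]
clock: 22.2
eef_pos: [0.5506, 0.0467, 0.2726]
scene [197 141  14  36 355] [203.66197183 158.75492958]Traceback (most recent call last):
  File "<stdin>", line 9, in <module>
    return _wrapfunc(a, 'argmax', axis=axis, out=out, **kwds)
    return bound(*args, **kwds)
ValueError: attempt to get argmax of an empty sequence
```

Run:
```python
from h import *
import cv2
def PM(c):
    p=camera_params(c); Rm=R.from_quat(p["attitude"]).as_matrix().T; return np.array(p["camera_matrix"])@np.c_[Rm,-Rm@p["eye"]]
ce={}
for c,box in (("scene",(120,260,170,250)),("top",(225,300,160,260))):
    im=cv2.imread(f"pics/{c}0.png"); h=cv2.cvtColor(im,cv2.COLOR_BGR2HSV); m=np.zeros((480,640),bool); a,b,l,r=box
    m[a:b,l:r]=((h[...,0]>100)&(h[...,0]<130)&(h[...,1]>140))[a:b,l:r]
    m=cv2.morphologyEx(m.astype(np.uint8),cv2.MORPH_OPEN,np.ones((3,3))); n,lb,s,cc=cv2.connectedComponentsWithStats(m); i=1+np.argmax(s[1:,4]); print(c,s[i],cc[i]); ce[c]=cc[i]
X=cv2.triangulatePoints(PM("scene"),PM("top"),ce["scene"],ce["top"]).ravel(); print(np.round(X[:3]/X[3],4))
for z in (.117,.16,.2): print(z,proj("scene",[.512,.17,z]),proj("top",[.512,.17,z]))
spots(["brush","cup"],("scene",),2); spots(["mug","thumb_bar"],("scene","top"),2); to(.512,.17,.264,70)
```

```text
scene [197 141  14  36 354] [203.61581921 158.69774011]
top [187 244  18  14 196] [195.31122449 250.89795918]
[0.5108 0.1711 0.17  ]
0.117 [[207.4 182.6]] [[203.1 252.4]]
0.16 [[204.4 163.3]] [[197.9 250.1]]
0.2 [[201.5 144.3]] [[192.6 247.7]]
brush scene [0.5116 0.1714 0.0034 0.84  ] sd [0.0005 0.0005 0.0016]
cup scene [0.5122 0.1718 0.0024 0.79  ] sd [0.0001 0.0001 0.0004]
mug scene [ 5.390e-01 -2.086e-01 -5.000e-04  8.550e-01] sd [0.     0.0007 0.    ]
mug top [ 0.5376 -0.201  -0.0012  0.89  ] sd [0.0001 0.0014 0.0007]
thumb_bar scene [ 0.6156 -0.2334  0.2127  0.76  ] sd [0.002  0.0013 0.0006]
thumb_bar top [ 0.6136 -0.235   0.2138  0.6   ] sd [0.0008 0.0004 0.0015]
t 23.5 tcp [0.5504 0.0473 0.2725] yang 70.1 F [-0.9 -0.3 -0.5] T [-0.02 -0.03 -0.01] w 0.0594 g 0.0
shift [0.519 0.682 0.056] turn 0.0
```

```bash
python3 -m creep '0.7 0.3 0.4 0 0;0.7 0.528 0.687 0 0;0.7 0.528 0.687 0 0;0.7 0.528 0.687 0.2 0;0.7 0.528 0.687 0.4 0;0.7 0.528 0.687 0.6 0;0.7 0.528 0.687 0.6 0' | head -4; python3 h.py .5113 .1712 .13 70
python3 -m creep '0.7 0 0 0.17 0;0.7 0 0 0.35 0;0.7 0 0 0.35 0;0.1 0 0 0.35 0;0.1 0 0 0.35 0;0.1 0 0 0.35 0;0.1 0 0 0.35 0;0.1 0 0 0.35 0'; python3 h.py
```

```text
clock: 24.38
eef_pos: [0.5094, 0.1697, 0.1802]
tool_rot: [0.173, 0.985, -0.001, -0.002]
ft_force: [1.0, -0.0, -0.5]
t 24.38 tcp [0.5094 0.1697 0.1802] yang 70.0 F [ 1.  -0.  -0.5] T [-0. -0.  0.] w 0.0597 g 0.0
shift [-0.01   0.015  0.334] turn 0.0
clock: 25.38
eef_pos: [0.5124, 0.1715, 0.1318]
tool_rot: [0.173, 0.985, 0.001, 0.002]
ft_force: [0.0, -0.4, 5.6]
grip_width: 0.0186
grasp_force: 59.1
t 25.38 tcp [0.5124 0.1715 0.1318] yang 70.1 F [ 0.  -0.4  5.6] T [-0.07  0.02 -0.01] w 0.0186 g 59.1
```

```bash
python3 -m creep '0.1 0 0 -0.1 0;0.1 0 0 -0.25 0;0.1 0 0 -0.45 0;0.1 0 0 -0.65 0;0.1 0 0 -0.9 0;0.1 0 0 -0.9 0'|head -4; python3 -m creep '0.1 0.05 -0.33 0 0;0.1 0.1 -0.66 0 0;0.1 0.154 -0.99 0 0;0.1 0.154 -0.99 0 0'
python3 - <<'E'
from h import *
spots(["cup","brush"],("scene",),2); to(.435,-.08,.268,70)
E
```

```text
clock: 26.12
eef_pos: [0.5126, 0.1718, 0.2691]
tool_rot: [0.173, 0.985, 0.002, 0.003]
ft_force: [0.1, 0.1, -1.1]
clock: 26.62
eef_pos: [0.4365, 0.0372, 0.2647]
tool_rot: [0.175, 0.985, -0.0, -0.001]
ft_force: [0.8, 1.1, -0.8]
grip_width: 0.0182
grasp_force: 59.1
cup scene [0.5104 0.1718 0.0031 0.74  ] sd [0.0022 0.0016 0.0005]
brush scene [0.4405 0.0401 0.135  0.66  ] sd [0.0021 0.0012 0.0001]
t 27.02 tcp [0.439  0.0401 0.2646] yang 70.2 F [ 0.2  0.7 -1. ] T [-0.04  0.08  0.06] w 0.0185 g 59.1
shift [-0.246 -0.762 -0.022] turn 0.001
```

```bash
cat > fit.py <<'E'
from h import *
import cv2
from scipy.optimize import minimize
def circ(x,y,r,z,n=72):
    a=np.linspace(0,2*np.pi,n); return np.c_[x+r*np.cos(a),y+r*np.sin(a),0*a+z]
def fit(cam,im,x0=(.538,-.205)):
    h=cv2.cvtColor(cv2.GaussianBlur(im,(3,3),0),cv2.COLOR_RGB2HSV); roi=np.zeros((480,640),np.uint8)
    hull=lambda x,y,r,z0,z1: cv2.convexHull(np.vstack([proj(cam,circ(x,y,r,z0)),proj(cam,circ(x,y,r,z1))]).astype(np.float32))
    cv2.fillPoly(roi,[hull(*x0,.045,-.01,.125).astype(np.int32)],1)
    m=((h[...,0]>60)&(h[...,0]<95)&(h[...,1]>70)&(roi>0)).astype(np.uint8)
    m=cv2.morphologyEx(m,cv2.MORPH_CLOSE,np.ones((9,9)))
    U=4; mm=cv2.resize(m,None,fx=U,fy=U,interpolation=0)
    def cost(v):
        k=np.zeros_like(mm); cv2.fillPoly(k,[((hull(v[0],v[1],.037,.0,.118)+.5)*U).astype(np.int32)],1)
        return -(k&mm).sum()/(k|mm).sum()
    r=minimize(cost,x0,method="Nelder-Mead",options=dict(initial_simplex=[x0,(x0[0]+.006,x0[1]),(x0[0],x0[1]+.006)],xatol=2e-4,fatol=1e-5))
    print(cam,m.sum(),np.round(r.x,4),"IoU",round(-r.fun,3)); return m
E
python3 - <<'E'
from fit import *
ims={c:camera(c) for c in ("scene","top")}
ms=[fit(c,ims[c]) for c in ims]
o=[]
for (c,im),m,(a,l) in zip(ims.items(),ms,((220,320),(180,360))):
    v=im.copy(); cs,_=cv2.findContours(m,0,1); cv2.drawContours(v,cs,-1,(255,0,0),1); o.append(cv2.resize(v[a:a+130,l:l+130,::-1],(400,400),interpolation=0))
cv2.imwrite("pics/p7.png",np.hstack(o))
E
```

```text
scene 3110 [ 0.4675 -0.1364] IoU -0.0
top 1813 [ 0.6194 -0.1829] IoU -0.0fit.py:15: RuntimeWarning: overflow encountered in scalar negative
  return -(k&mm).sum()/(k|mm).sum()
```

View pics/p7.png

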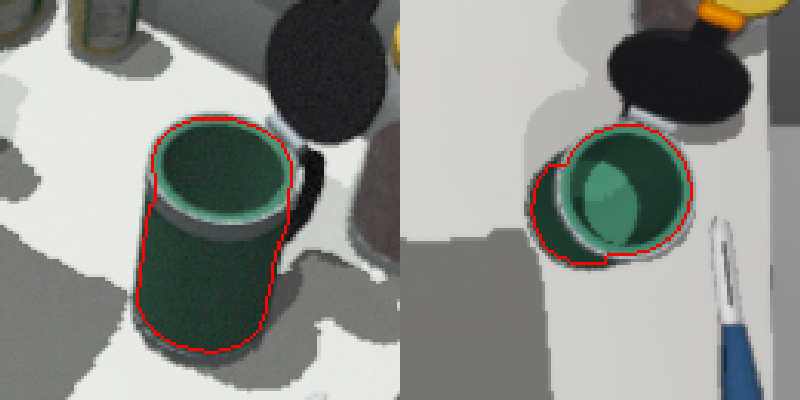

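Lid wide open and mug upright; the rim's mint ring is centred at top px (433.5,241.8) and scene px (392.5,275.3). I back-project both at rim height.

```bash
sed -i 's/(k&mm).sum()\/(k|mm).sum()/float((k\&mm).sum())\/float((k|mm).sum())/; s/v\[1\],.037,.0,.118/v[1],.0355,.006,.117/' fit.py
python3 - <<'E'
from fit import *
for c,u in (("top",(433.45,241.75)),("scene",(392.5,275.25))):
    p=camera_params(c); d=R.from_quat(p["attitude"]).apply(np.linalg.solve(p["camera_matrix"],[u[0]+.0,u[1],1])); e=np.array(p["eye"]); print(c,np.round(e+d*(.118-e[2])/d[2],4), "pred extents", proj(c,circ(.538,-.205,.033,.118)).min(0),proj(c,circ(.538,-.205,.033,.118)).max(0))
for c in ("scene","top"): fit(c,camera(c))
E
```

```text
top [ 0.5355 -0.2066  0.118 ] pred extents [412.4 220.3] [452.6 260.3]
scene [ 0.5347 -0.2116  0.118 ] pred extents [368.4 256.3] [411.8 288.5]
scene 3108 [ 0.5399 -0.2078] IoU 0.947
top 1813 [ 0.5374 -0.2058] IoU 0.948
```

```bash
python3 -m creep '0.1 -0.1 -0.29 -0.04 0;0.1 -0.2 -0.58 -0.04 0;0.1 -0.325 -0.875 -0.04 0;0.1 -0.325 -0.875 -0.04 0' |head -2; python3 -m creep '0.1 -0.28 -0.15 0 0;0.1 -0.56 -0.3 0 0;0.1 -0.852 -0.449 0 0;0.1 -0.852 -0.449 0 0;0.1 -0.852 -0.449 0 0' |head -2
python3 - <<'E'
from h import *
import cv2
spots(["brush"],("scene","top"),2)
ims={c:camera(c) for c in ("scene","top")}; o=[]
for (c,im),(a,l) in zip(ims.items(),((190,320),(180,360))): o.append(cv2.resize(im[a:a+130,l:l+130,::-1],(400,400),interpolation=2))
cv2.imwrite("pics/p8.png",np.hstack(o)); to(.537,-.207,.21,70)
E
```

```text
clock: 27.72
eef_pos: [0.4399, -0.1032, 0.2708]
clock: 28.35
eef_pos: [0.5369, -0.2064, 0.2704]
brush scene [ 0.5342 -0.2065  0.1422  0.885 ] sd [0.0009 0.0006 0.0003]
brush top [ 0.5367 -0.2044  0.1404  0.81  ] sd [0.0002 0.0007 0.0003]
t 28.85 tcp [ 0.537  -0.2072  0.2713] yang 70.1 F [ 0.  -0.3 -1.2] T [ 0.03 -0.02  0.02] w 0.0187 g 59.3
shift [0.001 0.001 0.409] turn 0.001
```

View pics/p8.png

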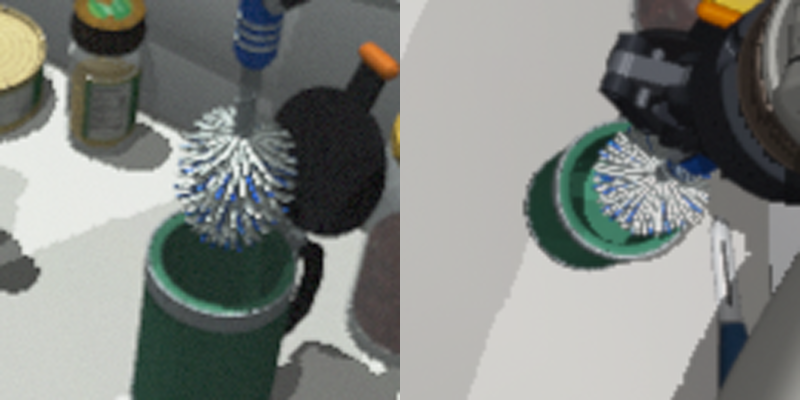

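Brush hangs straight over the mouth (scene-crop head px (238,175), rim (222,260)); lid is well back. I insert it, watching the force.

```bash
python3 -m creep '0.1 0 0 0.15 0;0.1 0 0 0.25 0;0.1 0 0 0.33 0;0.1 0 0 0.4 0;0.1 0 0 0.4 0'; python3 h.py; python3 -m creep '0.1 0 0 0.08 0;0.1 0 0 0.16 0;0.1 0 0 0.24 0;0.1 0 0 0.32 0;0.1 0 0 0.32 0'; python3 h.py
```

```text
clock: 29.48
eef_pos: [0.5366, -0.2073, 0.21]
tool_rot: [0.173, 0.985, 0.0, -0.001]
ft_force: [0.2, 0.4, -0.6]
grip_width: 0.0185
grasp_force: 59.3
t 29.48 tcp [ 0.5366 -0.2073  0.21  ] yang 70.1 F [ 0.2  0.4 -0.6] T [ 0.    0.08 -0.07] w 0.0185 g 59.3
clock: 30.1
eef_pos: [0.5361, -0.2071, 0.1614]
tool_rot: [0.173, 0.985, 0.0, -0.001]
ft_force: [-1.5, 0.3, -1.1]
grip_width: 0.0186
grasp_force: 59.3
t 30.1 tcp [ 0.5361 -0.2071  0.1614] yang 70.1 F [-1.5  0.3 -1.1] T [-0.03 -0.05  0.06] w 0.0186 g 59.3
```

```bash
python3 -m creep '0.1 0 0 0.08 0;0.1 0 0 0.15 0;0.1 0 0 0.15 0' >/dev/null; python3 h.py;  python3 -m creep '0.1 0 0 0.015 0;0.1 0 0 0.015 0'>/dev/null; python3 h.py; python3 -m creep '0.1 0 0 0.015 0;0.1 0 0 0.015 0'>/dev/null; python3 h.py; python3 -m creep '0.1 0 0 0.015 0;0.1 0 0 0.015 0'>/dev/null; python3 h.py
```

```text
t 30.48 tcp [ 0.5362 -0.2071  0.1391] yang 70.1 F [0.8 0.2 0.3] T [-0.04  0.    0.07] w 0.0186 g 59.3
t 30.73 tcp [ 0.5372 -0.2075  0.1384] yang 70.1 F [ 0.  -0.  -1.6] T [-0.02 -0.    0.03] w 0.0187 g 59.3
t 30.98 tcp [ 0.5371 -0.2074  0.1359] yang 70.1 F [0.4 0.2 0.3] T [-0.01 -0.02  0.04] w 0.0186 g 59.3
t 31.23 tcp [ 0.5369 -0.2074  0.1335] yang 70.1 F [-0.4  0.4 -0.2] T [ 0.   -0.03 -0.  ] w 0.0182 g 59.3
```

```bash
python3 -m creep '0.1 0 0 0.012 0;0.1 0 0 0.012 0'>/dev/null; python3 h.py; python3 -m creep '0.1 0 0 0.012 0;0.1 0 0 0.012 0'>/dev/null; python3 h.py; python3 -m creep '0.1 0 0 0.012 0;0.1 0 0 0.012 0'>/dev/null; python3 h.py
```

```text
t 31.48 tcp [ 0.5374 -0.2076  0.1327] yang 70.1 F [-0.2  0.6  3.7] T [0.09 0.23 0.05] w 0.0187 g 59.7
t 31.73 tcp [ 0.5379 -0.2078  0.1326] yang 70.1 F [-2.   0.2 11.4] T [ 0.3   0.74 -0.05] w 0.0185 g 60.6
t 31.98 tcp [ 0.5385 -0.208   0.1326] yang 70.1 F [-4.5  2.1 17.5] T [ 0.51  1.28 -0.03] w 0.0184 g 61.4
```

```bash
python3 -m creep '0.1 0 0 -0.15 0;0.1 0 0 -0.3 0;0.1 0 0 -0.44 0;0.1 0 0 -0.555 0;0.1 0 0 -0.555 0;0.1 0 0 -0.555 0'; python3 h.py; python3 -m creep '0.1 0 0 0.13 0;0.1 0 0 0.28 0;0.1 0 0 0.41 0;0.1 0 0 0.51 0;0.1 0 0 0.545 0;0.1 0 0 0.545 0;0.1 0 0 0.545 0'; python3 h.py
```

```text
clock: 32.72
eef_pos: [0.5367, -0.2073, 0.2105]
tool_rot: [0.173, 0.985, 0.0, -0.001]
ft_force: [-0.2, -0.7, -1.2]
grip_width: 0.0182
grasp_force: 59.3
t 32.73 tcp [ 0.5367 -0.2073  0.2105] yang 70.1 F [-0.2 -0.7 -1.2] T [-0.01 -0.   -0.02] w 0.0182 g 59.3
clock: 33.6
eef_pos: [0.5375, -0.2076, 0.1322]
tool_rot: [0.173, 0.985, -0.0, 0.001]
ft_force: [-2.1, 0.6, 12.9]
grip_width: 0.0186
grasp_force: 60.7
t 33.6 tcp [ 0.5375 -0.2076  0.1322] yang 70.1 F [-2.1  0.6 12.9] T [ 0.44  1.09 -0.02] w 0.0186 g 60.7
```

```bash
python3 -m creep '0.1 0 0 -0.15 0;0.1 0 0 -0.3 0;0.1 0 0 -0.44 0;0.1 0 0 -0.56 0;0.1 0 0 -0.56 0;0.1 0 0 -0.56 0'|sed -n 2p; python3 -m creep '0.1 0 0 0.13 0;0.1 0 0 0.28 0;0.1 0 0 0.41 0;0.1 0 0 0.51 0;0.1 0 0 0.555 0;0.1 0 0 0.555 0;0.1 0 0 0.555 0'|sed -n '2p;4p'; python3 -m creep '0.1 0 0 -0.15 0;0.1 0 0 -0.3 0;0.1 0 0 -0.44 0;0.1 0 0 -0.56 0;0.1 0 0 -0.56 0;0.1 0 0 -0.56 0'|sed -n 2p
python3 - <<'E'
from h import *
spots(["mug","thumb_bar","brush"],("scene",),1); to(.537,-.207,.275,70)
E
```

```text
eef_pos: [0.5367, -0.2073, 0.2126]
eef_pos: [0.5373, -0.2077, 0.1322]
ft_force: [-2.2, 0.0, 8.0]
eef_pos: [0.5367, -0.2073, 0.2136]
thumb_bar scene [ 0.6154 -0.2314  0.2144  0.56  ] sd [0. 0. 0.]
brush scene [ 0.5359 -0.2042  0.0858  0.92  ] sd [0. 0. 0.]
t 36.27 tcp [ 0.5368 -0.2074  0.2139] yang 70.1 F [ 0.5 -0.8 -0.8] T [-0.02  0.04 -0.  ] w 0.0185 g 59.4
shift [ 0.     0.003 -0.408] turn 0.0
```

```bash
python3 -m creep '0.1 0 0 -0.2 0;0.1 0 0 -0.41 0;0.1 0 0 -0.43 0;0.1 0.28 0.15 -0.43 0;0.1 0.56 0.3 -0.43 0;0.1 0.852 0.449 -0.43 0;0.1 0.852 0.449 -0.43 0'|sed -n 2p;  python3 -m creep '0.1 0.1 0.29 0 0;0.1 0.2 0.58 0 0;0.1 0.325 0.875 0 0;0.1 0.325 0.875 0 0;0.1 0.325 0.875 0 0'|sed -n 2p; python3 h.py .5125 .1715 .27 70
```

```text
eef_pos: [0.4369, -0.0986, 0.2781]
eef_pos: [0.4391, 0.039, 0.2784]
t 37.77 tcp [0.4391 0.039  0.2784] yang 70.1 F [-0.3 -0.5 -0.4] T [-0.   -0.    0.02] w 0.0183 g 59.5
shift [-0.16   0.997  0.055] turn 0.001
```

```bash
python3 -m creep '0.1 -0.05 0.33 0 0;0.1 -0.1 0.66 0 0;0.1 -0.16 0.997 0 0;0.1 -0.16 0.997 0 0;0.1 -0.16 0.997 0 0'|sed -n 2p
python3 - <<'E'
from h import *
spots(["cup","brush"],("scene","top"),2); to(.5124,.1715,.21,70)
E
```

```text
eef_pos: [0.5124, 0.1703, 0.2783]
cup scene [4.820e-01 1.117e-01 6.000e-04 8.350e-01] sd [0.0294 0.0597 0.0014]
cup top [0.5122 0.1685 0.0025 0.935 ] sd [0.001  0.0005 0.0007]
brush scene [0.5117 0.1735 0.1509 0.695 ] sd [0.0011 0.0004 0.0001]
brush top [0.5112 0.1734 0.1496 0.73  ] sd [0.0006 0.0005 0.0006]
t 39.2 tcp [0.5122 0.1719 0.279 ] yang 70.1 F [-1.  -0.3 -1.3] T [-0.04  0.    0.04] w 0.0182 g 59.6
shift [-0.002 -0.002  0.46 ] turn 0.001
```

```bash
python3 -m creep '0.1 0 0 0.2 0;0.1 0 0 0.4 0;0.1 0 0 0.5 0;0.1 0 0 0.57 0;0.1 0 0 0.64 0;0.1 0 0 0.71 0;0.1 0 0 0.71 0'; python3 h.py
```

```text
clock: 40.08
eef_pos: [0.5118, 0.1717, 0.1718]
tool_rot: [0.173, 0.985, -0.0, -0.001]
ft_force: [-0.2, -0.8, -0.7]
grip_width: 0.0184
grasp_force: 59.6
t 40.08 tcp [0.5118 0.1717 0.1718] yang 70.1 F [-0.2 -0.8 -0.7] T [0.05 0.06 0.02] w 0.0184 g 59.6
```

```bash
python3 -m creep '0.1 0 0 0.07 0;0.1 0 0 0.14 0;0.1 0 0 0.19 0;0.1 0 0 0.22 0;0.1 0 0 0.235 0;0.1 0 0 0.235 0'; python3 h.py
```

```text
clock: 40.83
eef_pos: [0.5123, 0.1719, 0.1373]
tool_rot: [0.173, 0.985, 0.0, 0.0]
ft_force: [0.8, -0.1, -1.6]
grip_width: 0.0184
grasp_force: 59.6
t 40.83 tcp [0.5123 0.1719 0.1373] yang 70.1 F [ 0.8 -0.1 -1.6] T [0.01 0.02 0.03] w 0.0184 g 59.6
```

```bash
python3 -m creep '0.1 0 0 0.02 0;0.1 0 0 0.035 0;0.1 0 0 0.035 0'|sed -n '2p;4p'; python3 -m creep '0.1 0 0 0.008 0;0.1 0 0 0.008 0'|sed -n '2p;4p'
```

```text
eef_pos: [0.5121, 0.1718, 0.1319]
ft_force: [-1.1, -0.8, -0.6]
eef_pos: [0.5125, 0.1719, 0.1314]
ft_force: [-0.2, 0.1, 2.9]
```

Contact with the cup floor. I release in place and lift straight off.

```bash
python3 -m creep '0.3 0 0 0 0;0.5 0 0 0 0;0.7 0 0 0 0;0.7 0 0 0 0;0.7 0 0 -0.2 0;0.7 0 0 -0.45 0;0.7 0 0 -0.7 0;0.7 0 0 -0.95 0;0.7 0 0 -0.95 0'|sed -n '2p;4p'; python3 -m creep '0.7 0.5 -0.3 0 0;0.7 0.9 -0.6 0 0;0.7 0.9 -0.6 0 0;0.7 0.9 -0.6 0 0'|sed -n '2p'
python3 - <<'E'
from h import *
from workcell import boxes_of
import cv2
st(); spots(["mug","thumb_bar","brush","soy_bottle","bean_jar","red_can","spice_jar"],("scene","top"),1)
for c in ("scene","top"):
    camera(c); print(c,[np.round(s["at"],3).tolist() for s in spot_point("cup",c)])
def PM(c):
    p=camera_params(c); Rm=R.from_quat(p["attitude"]).as_matrix().T; return np.array(p["camera_matrix"])@np.c_[Rm,-Rm@p["eye"]]
ce={}
for c,box in (("scene",(120,260,170,250)),("top",(225,300,160,260))):
    im=camera(c); cv2.imwrite(f"pics/{c}_end.png",im[:,:,::-1]); h=cv2.cvtColor(im,cv2.COLOR_RGB2HSV); m=np.zeros((480,640),bool); a,b,l,r=box
    m[a:b,l:r]=((h[...,0]>100)&(h[...,0]<130)&(h[...,1]>140))[a:b,l:r]
    m=cv2.morphologyEx(m.astype(np.uint8),cv2.MORPH_OPEN,np.ones((3,3))); n,lb,s,cc=cv2.connectedComponentsWithStats(m)
    if n>1: i=1+np.argmax(s[1:,4]); print(c,s[i],cc[i])
E
```

```text
eef_pos: [0.5141, 0.1724, 0.277]
ft_force: [0.4, -0.7, -0.9]
eef_pos: [0.352, 0.1323, 0.2728]
t 43.08 tcp [0.352  0.1323 0.2728] yang 70.1 F [1.3 0.3 0.9] T [0.04 0.   0.02] w 0.0593 g 0.0
mug scene [ 0.5374 -0.2082 -0.0058  0.89  ] sd [0. 0. 0.]
mug top [ 0.5378 -0.2013 -0.001   0.67  ] sd [0. 0. 0.]
thumb_bar scene [ 0.6151 -0.2311  0.2137  0.89  ] sd [0. 0. 0.]
thumb_bar top [ 0.6135 -0.2322  0.2137  0.82  ] sd [0. 0. 0.]
brush scene [ 0.5351 -0.0176  0.0034  0.58  ] sd [0. 0. 0.]
brush top [0.5117 0.1747 0.0015 0.68  ] sd [0. 0. 0.]
soy_bottle scene [ 0.5335 -0.0191  0.0018  0.97  ] sd [0. 0. 0.]
soy_bottle top [ 0.5356 -0.0214 -0.0052  0.83  ] sd [0. 0. 0.]
bean_jar scene [ 0.6548 -0.2623  0.0038  0.85  ] sd [0. 0. 0.]
bean_jar top [ 0.6582 -0.2651  0.0032  0.95  ] sd [0. 0. 0.]
red_can scene [ 0.6703  0.218  -0.001   0.96  ] sd [0. 0. 0.]
red_can top [0.6735 0.2214 0.0019 0.91  ] sd [0. 0. 0.]
spice_jar scene [ 0.4134 -0.041   0.0041  0.62  ] sd [0. 0. 0.]
spice_jar top [ 0.4118 -0.0391  0.0021  0.84  ] sd [0. 0. 0.]
scene [[0.452, 0.052, -0.003], [0.512, 0.173, 0.005]]
top [[0.45, 0.059, -0.004], [0.516, 0.166, 0.006]]
scene [196 141  14  36 353] [202.76487252 158.88951841]
top [186 245  19  14 195] [194.77435897 251.42051282]
```

```bash
python3 -c "
from workcell import ticket; print(ticket.job_done())"
```

```text
the job is handed in; nothing more can be done
None
```

I handed the job in at about 44 s: the mug got three full strokes, the brush is back upright in the cream cup, the lid is open to its stop, and the bystanders measure unmoved, but flipping the lid turned the mug about 18° and shifted it roughly 5 to 10 mm.

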